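Lock the roller at top dead centre with its pin

ROBOT

A 6-joint arm with a two-finger parallel gripper is mounted at the origin on a cart in front of the work surface, level with it; the furniture and walls round the work are solid. World frame = base frame: x ahead of the robot, y to its left, z up, the work surface at z = 0. Lengths are in mm, angles in degrees, forces in N, time in s.
With the tool pointing down it reaches from about 375 to 975 mm from the base axis. Payload 3.8 kg.
Tool frame: the origin (TCP) lies on the centre line of the jaws, within the pads' length; the fingertips stand 25 mm ahead of it and the grasp point (between the pads) lies 6 mm ahead of it (manip.tip_extent is the distance from the TCP to the fingertips, in mm); z points along the fingers, x is the direction in which the jaws open and shut, and the axes are right-handed (so a half turn about z gives the same grasp; the last joint's range is limited). The gripper opens to 88 mm and grips with 3 to 60 N. Pads are 18 mm wide; open, the fingers measure 123 mm over their backs; the gripper's body (75 mm by 187 mm) begins 45 mm behind the grasp point.
Start: joints at [65.839, 15.12, 91.902, -0, 72.978, -2.114], TCP at [253.375, 625.635, 263.706] pointing down, gripper open.
Joint ranges: [-150.88, 150.88], [-54.13, 125.18], [17.81, 147.31], [-75.09, 255.09], [0, 152.58], [-146.25, 146.25]. Speed limits (degrees/s): [147.25, 147.25, 180, 180, 180, 180].

INTERFACE

Orientations are given as [roll, pitch, yaw] about the fixed x, y, z axes, in that order (R = Rz(yaw) Ry(pitch) Rx(roll)).
In Python, from plant import readout, cams, manip gives the robot as it stands.
- The arm moves only by the tool send_rows, never from a script. Its argument "increments" is a list of rows, each a list of 3 entries, a list of its own where there are three numbers: the shift along the tool's x, y, z in units of 40 mm (1.0 is 40 mm), then the turn about the tool's z in units of 5 degrees (1.0 is 5 degrees), then the closure, from 0 (fully open) to 1 (shut). A call has 1 to 20 rows; each row is the pose to reach, as a shift and turn from the pose commanded when the call began, along the tool's axes at that moment; what a row does not reach only later rows make up. A row lasts 1/12 s, in which the tool goes at most 41.7 mm and 7.16 degrees, less where a joint would pass 70% of its speed; a pose out of reach is approached as far as the arm can. A call with a gripper value outside its range is refused whole. The fingers move at their own pace and stop on an object; "force" is the grip in N (left out, the last holds). Time passes only in rows, so rows that repeat a pose let the fingers close. It gives the time, the measured TCP pose, the force and the opening at its end, in the units of the state.
- readout.observe(): the state, without advancing time (a new reading comes with each control period).
- cams.capture(name): name is "scene" or "top" or "wrist"; returns a dict with "img" (400x640x3 uint8, blue, green, red), "range_z" (400x640 float32, mm along the optical axis (not along the pixel's ray), 0 where there is no reading), "camera_matrix" (3x3 intrinsics, pixels), "cam_to_world" (4x4, takes a point from camera to world coordinates); the wrist camera has in their place "mount" (4x4, takes a point from camera to tool coordinates, whose origin is the TCP and whose axes are the tool frame's). Camera axes: x right, y down, z forward; pixel columns grow to the right and rows downward; lengths in mm; the calibration is good to about 2 mm. A picture is of the moment at which its call begins: read the wrist's pose just before it.
- manip.sign_off(): hands the job in, once; it reports no verdict.
The state is a dict: "t": time; "q": joint angles; "joint_vel": joint speeds; "joint_efforts": joint torques, N m; "eef_pos": TCP position; "eef_rot": TCP orientation; "force": force on the tool from outside, world axes, zero at the start; "moment": the same for the moment, N m; "width": opening from 0.0 (shut) to 1.0 (fully open).
Only numpy, scipy, OpenCV 4.12 (cv2) and the standard library are available. Lean on these libraries where they do the work, as an engineer would, in place of code of your own. Each camera call takes 0.05 s, during which the arm holds its last target. There are 200 camera calls.

TASK

Stand the steel locking pin upright in the guide bush of the roller stand, so that it rides on the roller, and let go of it. Then turn the roller by stroking the top of its rubber tread gently with a fingertip (to the left is the short way), as often as needed, until the hidden notch comes to the top and the pin drops into it; then take the hand away. Never press or strike the stand hard or force the roller against the pin, and do not knock over the red bottle.

Things in the scene. Friction and masses are not known exactly. Their poses are not given: they have to be found in the camera images.
- pin_head (a point): Centre of the head of the loose locking pin: upright steel pin, 90 g, shaft 12 mm across and 36 mm long with a chamfered foot, above it a dark round head 22 mm across and 20 mm high. This point is on the axis, 46 mm above the foot, 10 mm below the top. The pin first stands loosely in a holder (see holder_top).
- locking_pin: The same pin; origin at the centre of its foot, z up along the pin towards the head.
- holder_top (a point): Mouth of the 14 mm hole, 20 mm deep, in which the pin first stands: top centre of a black block 60 x 60 x 30 mm fixed to the bench. The underside of the pin's head is 16 mm above it.
- guide_mouth (a point): Centre of the upper mouth of the guide bush: 14 mm through hole, chamfered 2 mm, in an aluminium block 40 x 44 x 18 mm on a post at its rear (+x), no higher than the block. x is along the axle to the rear, y to the stand's left, z up. A pin riding on the roller has its foot 22 mm below this point; dropped into the notch, about 34 mm below it, its lowest.
- tread_top (a point): Middle of the top of the roller's rubber tread; x along the level axle to the rear, y to the stand's left, z up. Roller: 120 mm across, axle 80 mm above the bench. Tread 50 mm wide (x -25 to +25 mm); behind it, of the same diameter, a steel flange under the guide (guide at x = +52 mm). Firm: 1 mm of pressing in is 10 N or more. About 1.5 N along the rim turns it.
- roller_axle (a point): Centre of the roller on its axle (x), 60 mm below tread_top. No end stops; it stays where the finger leaves it. Its flange has one 16 mm wide, 12 mm deep notch across the rim, at first hidden in the housing on the right (-y), 54 to 112 degrees short of the top. Once the pin drops in, the roller is locked. Touch the tread slowly (15 mm/s) by feel: at 50 mm/s the impact can pass 30 N.
- roller_stand: Grey stand with the roller, base 135 x 180 mm, fixed to the bench; origin on the bench under the tread's middle, x along the axle to the rear, y left, z up. Cheek plates in front (x = -38 to -30 mm) and behind (74 to 82 mm) end 127 mm above the bench, plates at the left and right ends (y = +/-70 mm) 115 mm above it; tread top 140 mm, guide block 144 to 162 mm.
- thread_locker: Bystander: a red bottle with a white nozzle, 24 x 40 x 94 mm, standing loose on the bench near the pin holder; origin at the centre of its base, z up.

How it is judged:
By the outcome, as a careful person would: the job done as asked, in the order asked, and still so for the second after the job is handed in, with the robot touching nothing.
It also fails if it takes over 64 s, if anything falls off the work surface, if the arm or the gripper's body presses on something with over 40 N, if the wrist force passes 120 N, or if a joint passes its speed limit or range.

## Working session

There is one attempt and no reset: what is moved stays moved. The work goes in short steps, Python scripts to look and compute and a tool call to move; the robot and the scene stay as the last step left them, time stands still between calls to the robot, and variables do not carry over. Pictures are saved under pics/ and viewed, about 8 in all and at most 12, crops included, and the job is handed in when it is done.

Besides the shell and the picture viewer there is one more tool, called after "Call:" by a JSON object that holds its "api" and its "payload", one argument or row to a line. send_rows: Moves the arm, as the interface text tells. Its arguments: {"type":"object","properties":{"increments":{"type":"array","items":{"type":"array"}},"force":{"type":"number"}},"required":["increments"]}

```bash
mkdir -p pics; ls; python3 - <<'E'
from plant import readout,cams,manip
import cv2,numpy as np
print(readout.observe()); print(manip.tip_extent)
for n in("scene","top"):
    c=cams.capture(n); cv2.imwrite(f"pics/{n}0.png",c["img"]); np.savez(f"{n}0.npz",**{k:v for k,v in c.items()})
    print(n,c["cam_to_world"].round(3).tolist(),c["camera_matrix"].tolist())
E
```

```text
pics
{'t': 0.0, 'q': array([ 6.58391399e+01,  1.51692660e+01,  9.19815359e+01, -9.85463981e-04,
        7.29770082e+01, -2.11437696e+00]), 'joint_vel': array([-0.02575056,  0.0232471 , -0.06820865, -0.04075002, -0.08200266,
        0.03152512]), 'joint_efforts': array([-2.51394285e-04, -5.02095437e+01, -3.56887436e+01,  7.26475334e-02,
        2.91654083e-02, -1.09874343e-04]), 'eef_pos': array([253.10571603, 625.0392022 , 262.38402075]), 'eef_rot': array([-1.79996226e+02,  1.27757864e-01,  6.79538106e+01]), 'force': array([-0.34165305,  0.38906588, -0.27051918]), 'moment': array([-0.00469099, -0.07089751, -0.03309872]), 'width': 0.9998361727138878}
25.0
scene [[0.475, -0.653, 0.59, -39.008], [-0.88, -0.349, 0.322, -438.761], [-0.004, -0.672, -0.74, 793.273], [0.0, 0.0, 0.0, 1.0]] [[447.6911131911355, 0.0, 325.20103988694655], [0.0, 447.6911131911355, 195.593653312338], [0.0, 0.0, 1.0]]
top [[0.018, -0.986, 0.169, 356.997], [-0.999, -0.024, -0.033, -126.092], [0.036, -0.168, -0.985, 985.335], [0.0, 0.0, 0.0, 1.0]] [[429.5279560827217, 0.0, 321.72385840681005], [0.0, 429.5279560827217, 201.83203854228503], [0.0, 0.0, 1.0]]
```

View pics/scene0.png

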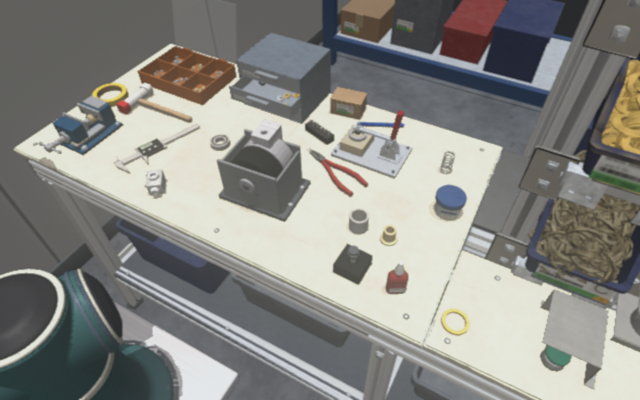

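View pics/top0.png

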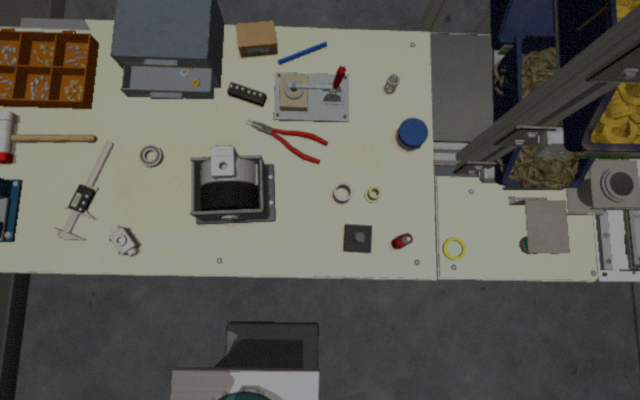

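The scene view shows the stand at about (262,170), the pin and holder at (353,258), and the bottle at (398,278). In the top view they are at (230,185), (357,238) and (402,241). Next I measure them from the depth images.

```bash
cat > h.py <<'E'
import numpy as np,cv2
def cloud(c,T=None):
    T=c["cam_to_world"] if T is None else T
    K=c["camera_matrix"];z=c["range_z"];v,u=np.indices(z.shape)
    p=np.stack([(u-K[0,2])/K[0,0]*z,(v-K[1,2])/K[1,1]*z,z],-1)@T[:3,:3].T+T[:3,3]
    p[z==0]=np.nan
    return p
def proj(c,P,T=None):
    T=c["cam_to_world"] if T is None else T
    q=(np.atleast_2d(P)-T[:3,3])@T[:3,:3]; q=q@c["camera_matrix"].T
    return q[:,:2]/q[:,2:]
E
python3 - <<'E'
from h import *
for n in("top","scene"):
    c=dict(np.load(f"{n}0.npz"));p=cloud(c)
    R={"top":dict(h=(340,375,215,262),b=(388,416,228,255),s=(185,280,140,228)),"scene":dict(h=(330,378,240,285),b=(383,412,260,296),s=(215,312,118,215))}[n]
    def box(k): a=R[k];return p[a[2]:a[3],a[0]:a[1]].reshape(-1,3)
    bench=p[200:260,290:335].reshape(-1,3) if n=="top" else p[200:230,320:345].reshape(-1,3)
    print(n,"bench z",np.nanmedian(bench[:,2]))
    def top(k,lo,hi):
        q=box(k);q=q[(q[:,2]>lo)&(q[:,2]<hi)]
        if len(q)<4: print(k,lo,hi,len(q));return
        r=cv2.minAreaRect(q[:,:2].astype(np.float32))
        print(k,lo,hi,len(q),"mean",q.mean(0).round(1),"rect",np.round(r[0],1),np.round(r[1],1),round(r[2],1),"zmed",np.median(q[:,2]).round(1))
    top("h",24,36);top("h",58,75);top("b",20,120);top("b",80,110);top("s",157,170);top("s",110,120);top("s",122,132);top("s",135,146);top("s",3,20)
E
```

```text
top bench z -1.4636625531929894
h 24 36 633 mean [ 441.4 -238.8   28.7] rect [ 442.1 -239.7] [60.2 60.3] 87.5 zmed 28.6
h 58 75 79 mean [ 441.9 -239.5   64.4] rect [ 441.9 -239.4] [19.8 20.1] 45.3 zmed 64.4
b 20 120 213 mean [ 435.1 -332.6   59.7] rect [ 437.  -337.5] [24.1 39.5] 30.2 zmed 57.4
b 80 110 31 mean [ 436.7 -336.    88. ] rect [ 436.7 -336.2] [11.9  9.2] 20.0 zmed 87.8
s 157 170 643 mean [576.9  44.1 160.5] rect [577.1  44.3] [61.7 43.9] 3.4 zmed 160.5
s 110 120 768 mean [534.4  37.5 114.5] rect [540.8  41.9] [127.8 146. ] 4.0 zmed 113.9
s 122 132 1073 mean [532.2  37.9 126.5] rect [541.   41.5] [127.5 145.1] 3.7 zmed 126.1
s 135 146 572 mean [523.3  39.9 137.6] rect [546.4  42. ] [113.1  53.8] 3.1 zmed 137.4
s 3 20 761 mean [524.7  -8.8  10.7] rect [567.1  48. ] [199.3 218.1] 3.5 zmed 10.5
scene bench z 1.354437143711266
h 24 36 673 mean [ 434.5 -242.4   30.8] rect [ 440.2 -239.9] [61.1 64.5] 87.5 zmed 31.0
h 58 75 108 mean [ 438.1 -241.    65.7] rect [ 440.1 -240. ] [21.7 21. ] 4.8 zmed 66.6
b 20 120 455 mean [ 428.1 -339.8   54.7] rect [ 432.6 -338.9] [21.8 39.1] 31.2 zmed 55.3
b 80 110 57 mean [ 432.6 -338.6   88.5] rect [ 433.3 -338.3] [11.6 12.1] 59.3 zmed 88.5
s 157 170 408 mean [572.5  41.9 162.8] rect [574.8  43.5] [62.6 45.7] 2.7 zmed 163.3
s 110 120 657 mean [524.8  23.4 115. ] rect [533.   40.6] [117.4 148. ] 3.6 zmed 115.2
s 122 132 753 mean [519.8  26.4 127.1] rect [539.1  41.8] [130.7 145.9] 3.8 zmed 127.4
s 135 146 593 mean [525.4  35.8 139. ] rect [546.6  40.9] [120.7  62.4] 2.9 zmed 139.0
s 3 20 1612 mean [592.3  82.2   9.6] rect [610.5 111.7] [369.2 271.8] 29.5 zmed 10.4
```

Call:
{"api": "send_rows", "payload": {
  "increments": [
    [[-8.9, 9.7, 0], 6.8, 0],
    [[-8.9, 9.7, 0], 6.8, 0],
    [[-8.9, 9.7, 0], 6.8, 0],
    [[-8.9, 9.7, 0], 6.8, 0],
    [[-8.9, 9.7, 0], 6.8, 0],
    [[-8.9, 9.7, 0], 6.8, 0],
    [[-8.9, 9.7, 0], 6.8, 0],
    [[-8.9, 9.7, 0], 6.8, 0],
    [[-8.9, 9.7, 0], 6.8, 0],
    [[-8.9, 9.7, 0], 6.8, 0],
    [[-8.9, 9.7, 0], 6.8, 0],
    [[-18.29, 12.47, 0.85], 13.6, 0.3],
    [[-18.29, 12.47, 0.85], 13.6, 0.3],
    [[-18.29, 12.47, 0.85], 13.6, 0.3],
    [[-18.29, 12.47, 0.85], 13.6, 0.3],
    [[-18.29, 12.47, 0.85], 13.6, 0.3],
    [[-18.29, 12.47, 0.85], 13.6, 0.3],
    [[-18.29, 12.47, 0.85], 13.6, 0.3],
    [[-18.29, 12.47, 0.85], 13.6, 0.3],
    [[-18.29, 12.47, 0.85], 13.6, 0.3]
  ],
  "force": 20
}}

```text
t: 1.77
eef_pos: [441.8, -164.1, 235.3]
eef_rot: [-180.0, -0.0, -0.1]
force: [0.9, -0.3, 0.5]
width: 0.701
```

Call:
{"api": "send_rows", "payload": {
  "increments": [
    [[0, 1.85, 0.2], 0, 0.3],
    [[0, 1.85, 0.2], 0, 0.3],
    [[0, 1.85, 0.2], 0, 0.3],
    [[0, 1.85, 0.2], 0, 0.3],
    [[0, 1.85, 0.2], 0, 0.3]
  ]
}}

```text
t: 2.18
eef_pos: [442.1, -235.8, 227.0]
eef_rot: [-179.9, 0.1, -0.1]
force: [-0.2, 0.9, -0.4]
width: 0.7
```

```bash
cat >> h.py <<'E'
from scipy.spatial.transform import Rotation as Ro
def wrist():
    from plant import readout,cams
    s=readout.observe();c=cams.capture("wrist")
    T=np.eye(4);T[:3,:3]=Ro.from_euler("xyz",s["eef_rot"],degrees=True).as_matrix();T[:3,3]=s["eef_pos"]
    return s,c,T@c["mount"]
E
python3 - <<'E'
from h import *
s,c,T=wrist();print(s["t"],s["eef_pos"].round(2),s["eef_rot"].round(2),c["mount"].round(3).tolist())
cv2.imwrite("pics/w1.png",c["img"]);p=cloud(c,T).reshape(-1,3)
q=p[(abs(p[:,0]-441)<50)&(abs(p[:,1]+240)<50)]
for lo,hi in((24,36),(58,75)):
    k=q[(q[:,2]>lo)&(q[:,2]<hi)];r=cv2.minAreaRect(k[:,:2].astype(np.float32));print(len(k),k.mean(0).round(1),r,np.median(k[:,2]))
E
```

```text
2.1833 [ 442.12 -235.75  227.02] [-1.7993e+02  6.0000e-02 -1.0000e-01] [[1.0, -0.001, -0.001, 0.635], [0.001, 0.953, 0.303, -77.491], [0.001, -0.303, 0.953, -120.439], [0.0, 0.0, 0.0, 1.0]]
2337 [ 440.6 -238.6   29.2] ((440.6431884765625, -241.4216766357422), (60.52804183959961, 59.61920166015625), 87.93379211425781) 29.27916295288162
362 [ 440.5 -240.5   64.9] ((440.54522705078125, -241.2141571044922), (20.948081970214844, 20.85115623474121), 42.06747055053711) 65.2582143799302
```

Call:
{"api": "send_rows", "payload": {
  "increments": [
    [[-0.035, 0.13, 0.8], 0, 0.3],
    [[-0.035, 0.13, 1.7], 0, 0.3],
    [[-0.035, 0.13, 2.6], 0, 0.3],
    [[-0.035, 0.13, 3.2], 0, 0.3],
    [[-0.035, 0.13, 3.6], 0, 0.3],
    [[-0.035, 0.13, 3.9], 0, 0.3],
    [[-0.035, 0.13, 4.05], 0, 0.3],
    [[-0.035, 0.13, 4.05], 0, 0.3],
    [[-0.035, 0.13, 4.05], 0, 0.3]
  ]
}}

```text
t: 2.98
eef_pos: [441.9, -241.2, 66.3]
eef_rot: [180.0, -0.1, 0.0]
force: [0.2, -0.3, -0.1]
width: 0.7
```

Call:
{"api": "send_rows", "payload": {
  "increments": [
    [[-0.02, 0, 0.05], 0, 0.6],
    [[-0.02, 0, 0.05], 0, 0.85],
    [[-0.02, 0, 0.05], 0, 0.85],
    [[-0.02, 0, 0.05], 0, 0.85],
    [[-0.02, 0, 0.05], 0, 0.85],
    [[-0.02, 0, 0.05], 0, 0.85],
    [[-0.02, 0, 0.05], 0, 0.85],
    [[-0.02, 0, 0.05], 0, 0.85]
  ],
  "force": 25
}}

```text
t: 3.65
eef_pos: [440.4, -241.5, 63.7]
eef_rot: [180.0, -0.0, -0.1]
force: [-0.7, 0.9, 1.3]
width: 0.238
```

Call:
{"api": "send_rows", "payload": {
  "increments": [
    [[0, 0, -0.25], 0, 0.85],
    [[0, 0, -0.75], 0, 0.85],
    [[0, 0, -1.5], 0, 0.85],
    [[0, 0, -2.4], 0, 0.85],
    [[0, 0, -3.3], 0, 0.85],
    [[0.1, -0.5, -4.2], -1.2, 0.85],
    [[0.2, -1.1, -5.0], -2.4, 0.85],
    [[0.3, -1.8, -5.5], -3.8, 0.85],
    [[0.4, -2.6, -5.66], -5.2, 0.85],
    [[0.5, -3.4, -5.66], -6.6, 0.85],
    [[0.6, -4.2, -5.66], -8, 0.85],
    [[0.7, -5, -5.66], -9.4, 0.85],
    [[0.8, -5.6, -5.66], -10.8, 0.85],
    [[0.9, -6.2, -5.66], -12.2, 0.85],
    [[0.99, -6.7, -5.66], -13.6, 0.85],
    [[0.99, -7, -5.66], -15, 0.85],
    [[0.99, -7.04, -5.66], -16.4, 0.85],
    [[0.99, -7.04, -5.66], -17.8, 0.85],
    [[0.99, -7.04, -5.66], -18.7, 0.85],
    [[0.99, -7.04, -5.66], -18.7, 0.85]
  ]
}}

```text
t: 5.32
eef_pos: [479.8, 40.4, 290.2]
eef_rot: [-180.0, 0.0, 93.6]
force: [0.1, -0.2, -0.2]
width: 0.239
```

```bash
python3 - <<'E'
from h import *
s,c,T=wrist();print(s["t"],s["eef_pos"].round(2),s["eef_rot"].round(2),s["width"])
cv2.imwrite("pics/w2.png",c["img"]);np.savez("w2.npz",T=T,**c)
p=cloud(c,T)
P=p.reshape(-1,3);q=P[(abs(P[:,0]-555)<90)&(abs(P[:,1]-42)<90)]
for lo,hi in((157,168),(134,146),(122,131),(110,119)):
    k=q[(q[:,2]>lo)&(q[:,2]<hi)];r=cv2.minAreaRect(k[:,:2].astype(np.float32));print(lo,len(k),k.mean(0).round(1),np.round(r[0],1),np.round(r[1],1),r[2],np.median(k[:,2]))
E
```

```text
5.3167 [479.77  40.41 290.19] [-179.98    0.     93.59] 0.23891387772129655
157 202 [583.7  40.3 161.2] [581.1  43.1] [15.1 42.5] 0.6054575443267822 161.27310944287743
134 1814 [509.4  37.6 137.2] [517.7  38.2] [59.  55.4] 3.472064971923828 137.39656884526752
122 2022 [493.7  36.9 126.2] [508.5  38. ] [ 65.4 145.9] 3.5818865299224854 126.02391696749763
110 1778 [512.3  37.4 114.1] [525.6  38.7] [ 99.8 146.1] 3.501621961593628 113.93610975418093
```

View pics/w2.png

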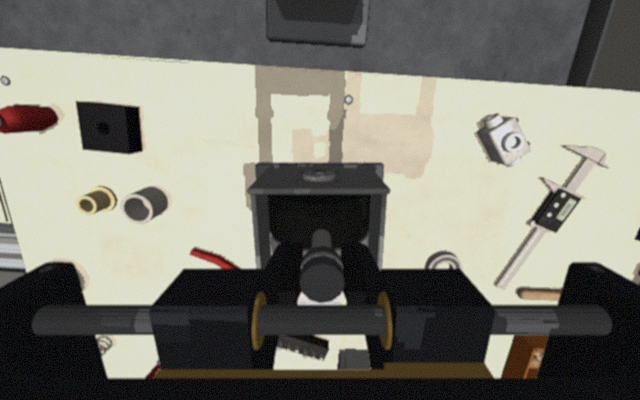

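The wrist view shows the held pin at about (322,270). The fingers hide the guide, which lies below the frame. I'll move past the guide so the camera looks straight down on it.

Call:
{"api": "send_rows", "payload": {
  "increments": [
    [[0, 1, 0], 0, 0.85],
    [[0, 2, 0], 0, 0.85],
    [[0, 3, 0], 0, 0.85],
    [[0, 3.8, 0], 0, 0.85],
    [[0, 4, 0], 0, 0.85],
    [[0, 4, 0], 0, 0.85],
    [[0, 4, 0], 0, 0.85]
  ]
}}

```text
t: 5.95
eef_pos: [639.2, 49.6, 289.3]
eef_rot: [-179.9, -0.0, 93.4]
force: [0.3, 0.6, -1.4]
width: 0.233
```

```bash
python3 - <<'E'
from h import *
s,c,T=wrist();print(s["t"],s["eef_pos"].round(2),s["eef_rot"].round(2),s["width"])
np.savez("w3.npz",T=T,eef=s["eef_pos"],rot=s["eef_rot"],**c)
p=cloud(c,T)
P=p.reshape(-1,3);q=P[(abs(P[:,0]-555)<90)&(abs(P[:,1]-42)<90)]
for lo,hi in((157,168),(134,146),(122,131),(110,119)):
    k=q[(q[:,2]>lo)&(q[:,2]<hi)];r=cv2.minAreaRect(k[:,:2].astype(np.float32));print(lo,len(k),k.mean(0).round(1),np.round(r[0],1),np.round(r[1],1),r[2],np.median(k[:,2]))
u=proj(c,[[575,43,162]],T)[0];print("guide px",u)
x,y=int(u[0]),int(u[1]);a=c["img"][max(0,y-60):y+60,max(0,x-80):x+80]
b=c["img"][200:400,220:420]
cv2.imwrite("pics/w3.png",np.hstack([cv2.resize(a,(480,360),interpolation=2),cv2.resize(b,(300,360))]))
print(max(0,x-80),max(0,y-60))
E
```

```text
5.95 [639.23  49.61 289.31] [-179.87   -0.     93.36] 0.23307602218382714
157 3686 [575.   41.9 161.3] [576.2  41.9] [60.2 44.1] 3.6385529041290283 161.3300494637608
134 4302 [518.7  38.6 137.6] [537.6  39.5] [97.8 56. ] 3.6175007820129395 137.93714470678177
122 5119 [524.8  38.8 126.3] [535.6  39.2] [119.4 146.2] 3.666386842727661 126.13257535276631
110 3270 [529.4  39.8 114.3] [535.6  39.5] [106.2 146.1] 3.5705924034118652 114.10671590899855
guide px [319.48976437 128.17400914]
239 68
```

View pics/w3.png

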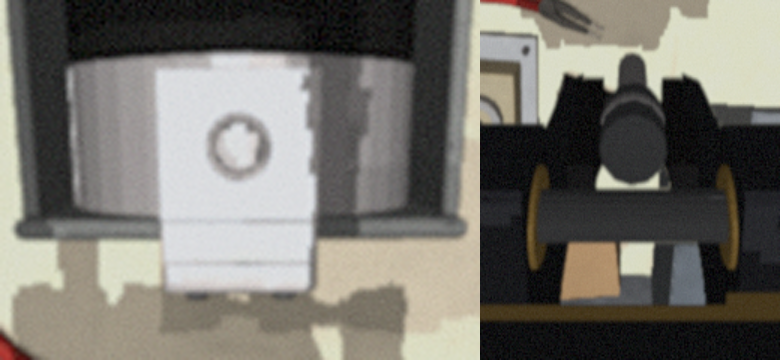

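The left crop shows the guide hole clearly at crop (239,145), which is about (318.5,116) in the full image. The right crop shows the pin head at about (322,278), upright between the pads. Next I measure both in the same wrist frame.

```bash
python3 - <<'E'
from h import *
for f in("w3",):
    c=dict(np.load(f+".npz"));T=c["T"];M=c["mount"]
    K=c["camera_matrix"]
    # hole: ring darker than block
    g=cv2.cvtColor(c["img"],cv2.COLOR_BGR2GRAY)
    a=g[98:136,300:338];big=cv2.resize(a,None,fx=8,fy=8,interpolation=cv2.INTER_CUBIC);big=cv2.GaussianBlur(big,(0,0),5)
    _,m=cv2.threshold(big,0,255,cv2.THRESH_BINARY_INV+cv2.THRESH_OTSU)
    cs,_=cv2.findContours(m,cv2.RETR_EXTERNAL,cv2.CHAIN_APPROX_NONE)
    for k in cs:
        if len(k)>60:
            e=cv2.fitEllipse(k);u=(np.array(e[0])+.5)/8-.5+[300,98];print("ell",u.round(2),np.round(np.array(e[1])/8,1))
            if abs(u[0]-318.5)<4 and abs(u[1]-116)<5:
                r=T[:3,:3]@np.array([(u[0]-K[0,2])/K[0,0],(u[1]-K[1,2])/K[1,1],1]);s=(161.3-T[2,3])/r[2];w=T[:3,3]+s*r;print("hole",w.round(2))
    t=cloud(c,M) # tool frame
    P=t.reshape(-1,3);k=P[(abs(P[:,0])<16)&(abs(P[:,1])<16)&(P[:,2]>-15)&(P[:,2]<60)]
    print(len(k))
    for lo in range(-14,60,3):
        q=k[(k[:,2]>=lo)&(k[:,2]<lo+3)]
        if len(q)>3: print(lo,len(q),"x",np.percentile(q[:,0],[2,50,98]).round(1),"y",np.percentile(q[:,1],[2,50,98]).round(1))
E
```

```text
ell [318.19 116.34] [21.7 22.3]
hole [565.7   41.41 161.3 ]
3568
-14 99 x [-15.8  10.8  15.8] y [-9.2 -8.7 -8.1]
-11 83 x [-16.   11.4  15.8] y [-9.5 -8.7 -8.2]
-8 67 x [-15.9  11.9  15.8] y [-9.3 -8.7 -8.1]
-5 300 x [-15.1  -1.3  15.2] y [-9.6 -3.7  7.6]
-2 1378 x [-13.1  -1.1  12.2] y [-10.8  -2.1   8.5]
1 302 x [-15.3   0.4  15.2] y [-11.4  -8.3   8.4]
4 287 x [-14.9  -2.   14.7] y [-11.8  -8.8   8.2]
7 191 x [-15.4   1.4  15.2] y [-11.9  -8.9  -4.2]
10 135 x [-15.7   1.   15.5] y [-11.4  -8.7  -5.1]
13 160 x [-15.   -0.5  15.4] y [-11.5  -9.1  -5.8]
16 95 x [-15.4   2.6  15.4] y [-11.   -8.8  -4.2]
19 75 x [-15.7   9.2  15.3] y [-9.2 -8.6 -2.6]
22 53 x [-15.7  10.5  15.8] y [-9.2 -8.7 -8.1]
25 17 x [-15.7  -2.1  13.9] y [-8.8 -8.5 -5.6]
28 34 x [-5.6 -1.3  3.2] y [-6.6 -5.8 -4.3]
31 39 x [-6.8 -2.2  3. ] y [-6.5 -5.7 -3.2]
34 40 x [-6.9 -1.3  3.9] y [-6.6 -5.6 -1.7]
37 41 x [-7.  -1.6  3.9] y [-6.5 -5.7 -2. ]
40 35 x [-6.7 -1.6  3.9] y [-6.5 -5.7 -2.6]
43 37 x [-7.2 -1.   4. ] y [-6.5 -5.5 -1.9]
46 37 x [-6.8 -1.6  3.6] y [-6.6 -5.7 -1.9]
49 28 x [-7.3 -1.9  3.8] y [-6.6 -5.5 -1.3]
```

Call:
{"api": "send_rows", "payload": {
  "increments": [
    [[-0.02, -0.8, 0.3], 0, 0.85],
    [[-0.04, -1.5, 0.8], 0, 0.85],
    [[-0.048, -1.83, 1.3], 0, 0.85],
    [[-0.048, -1.83, 1.6], 0, 0.85],
    [[-0.048, -1.83, 1.68], 0, 0.85],
    [[-0.048, -1.83, 1.68], 0, 0.85],
    [[-0.048, -1.83, 1.68], 0, 0.85]
  ]
}}

```text
t: 6.58
eef_pos: [568.0, 43.5, 224.0]
eef_rot: [179.9, 0.0, 93.4]
force: [0.1, -0.4, -0.7]
width: 0.236
```

```bash
python3 - <<'E'
from h import *
from plant import cams,readout
s=readout.observe();print(s["eef_pos"],s["eef_rot"],s["force"])
a=cams.capture("scene");b=cams.capture("top")
o=[]
for c in(a,b):
    u=proj(c,[[566,43,165]])[0].astype(int);o.append(cv2.resize(c["img"][u[1]-30:u[1]+30,u[0]-40:u[0]+40],(400,300),interpolation=2))
cv2.imwrite("pics/i1.png",np.hstack(o))
E
```

```text
[568.02584814  43.51913628 224.00250971] [1.79873568e+02 3.60841976e-03 9.34420502e+01] [ 0.06678145 -0.41468753 -0.71448309]
```

View pics/i1.png

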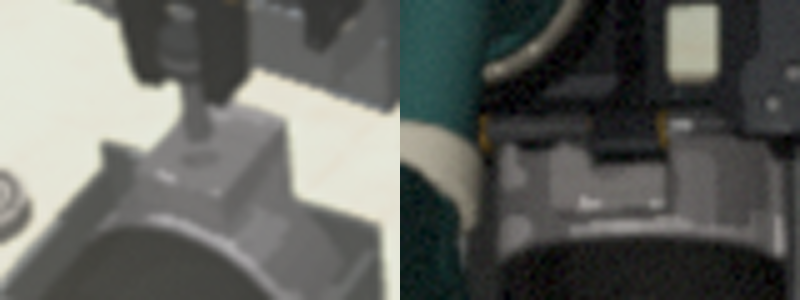

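In the scene crop the pin foot is about 8 mm above the hole and nearly centred, with x about 1.5 mm long. I'll correct that and lower slowly by feel.

Call:
{"api": "send_rows", "payload": {
  "increments": [
    [[0, -0.04, 0.1], 0, 0.85],
    [[0, -0.04, 0.2], 0, 0.85],
    [[0, -0.04, 0.25], 0, 0.85],
    [[0, -0.04, 0.3], 0, 0.85],
    [[0, -0.04, 0.3], 0, 0.85]
  ]
}}

```text
t: 7.1
eef_pos: [565.1, 43.3, 210.0]
eef_rot: [-179.9, 0.0, 93.5]
force: [0.1, 0.3, -0.4]
width: 0.238
```

Call:
{"api": "send_rows", "payload": {
  "increments": [
    [[0, 0, 0.07], 0, 0.85],
    [[0, 0, 0.14], 0, 0.85],
    [[0, 0, 0.21], 0, 0.85],
    [[0, 0, 0.27], 0, 0.85],
    [[0, 0, 0.32], 0, 0.85],
    [[0, 0, 0.32], 0, 0.85]
  ]
}}

```text
t: 7.6
eef_pos: [565.2, 43.3, 197.4]
eef_rot: [-180.0, 0.0, 93.5]
force: [0.2, -0.0, -1.3]
width: 0.235
```

Call:
{"api": "send_rows", "payload": {
  "increments": [
    [[0, 0, 0.03], 0, 0.85],
    [[0, 0, 0.05], 0, 0.85],
    [[0, 0, 0.05], 0, 0.85]
  ]
}}

```text
t: 7.85
eef_pos: [565.3, 43.4, 195.8]
eef_rot: [-180.0, 0.0, 93.5]
force: [0.2, -0.3, -1.9]
width: 0.238
```

Call:
{"api": "send_rows", "payload": {
  "increments": [
    [[0, 0, 0], 0, 0.6],
    [[0, 0, 0], 0, 0.5],
    [[0, 0, 0], 0, 0.5],
    [[0, 0, 0], 0, 0.5],
    [[0, 0, -0.3], 0, 0.5],
    [[0, 0, -0.9], 0, 0.5],
    [[0, 0, -1.7], 0, 0.5],
    [[0, 0, -2], 0, 0.5]
  ]
}}

```text
t: 8.52
eef_pos: [567.3, 43.5, 281.3]
eef_rot: [179.6, 0.0, 93.5]
force: [0.9, -0.4, 0.9]
width: 0.506
```

```bash
cat >> h.py <<'E'
def pinz(show=None):
    from plant import cams
    for n in("scene","top"):
        c=cams.capture(n);p=cloud(c).reshape(-1,3)
        k=p[(abs(p[:,0]-566)<16)&(abs(p[:,1]-43)<16)&(p[:,2]>172)&(p[:,2]<205)]
        print(n,len(k),"head top",np.percentile(k[:,2],[50,90,97]).round(1) if len(k) else None,k.mean(0).round(1) if len(k) else "")
        if show and n=="scene":
            u=proj(c,[[550,43,165]])[0].astype(int);cv2.imwrite(show,cv2.resize(c["img"][u[1]-50:u[1]+50,u[0]-65:u[0]+65],(650,500),interpolation=2))
E
python3 - <<'E'
from h import *
from plant import readout
s=readout.observe();print(s["t"],s["eef_pos"],s["width"]);pinz("pics/p1.png")
E
```

```text
8.5167 [567.29892862  43.48260439 281.2973368 ] 0.506353288290834
scene 126 head top [193.5 198.2 198.8] [561.2  38.8 191.3]
top 120 head top [193.6 195.8 196.4] [564.3  40.5 192.1]
```

View pics/p1.png

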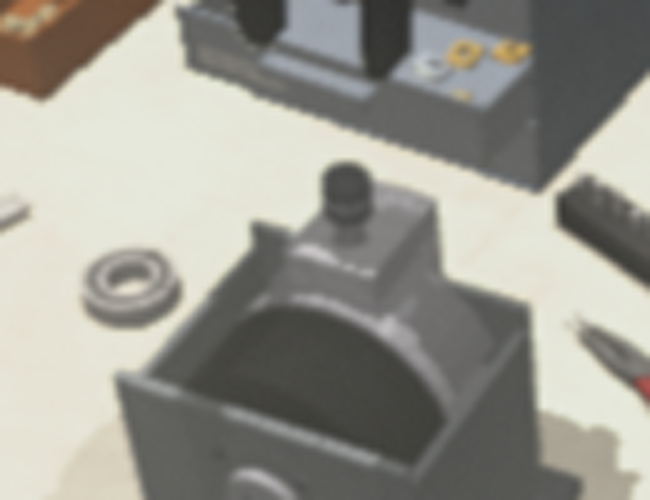

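The pin stands upright in the bush and rides on the roller, with its head at (348,190) in the crop. Next I close the gripper and move above the tread.

Call:
{"api": "send_rows", "payload": {
  "increments": [
    [[-0.15, -0.7, 0], 0, 1],
    [[-0.35, -1.44, 0], 0, 1],
    [[-0.35, -1.44, 0.6], 0, 1],
    [[-0.35, -1.44, 1.3], 0, 1],
    [[-0.35, -1.44, 1.9], 0, 1],
    [[-0.35, -1.44, 2.3], 0, 1],
    [[-0.35, -1.44, 2.4], 0, 1],
    [[-0.35, -1.44, 2.4], 0, 1],
    [[-0.35, -1.44, 2.4], 0, 1],
    [[-0.35, -1.44, 2.4], 0, 1],
    [[-0.35, -1.44, 2.4], 0, 1]
  ],
  "force": 20
}}

```text
t: 9.53
eef_pos: [509.8, 26.0, 181.3]
eef_rot: [179.9, 0.0, 93.5]
force: [-0.5, -0.3, 0.5]
width: 0.008
```

Call:
{"api": "send_rows", "payload": {
  "increments": [
    [[0, 0, 0.05], 0, 1],
    [[0, 0, 0.1], 0, 1],
    [[0, 0, 0.15], 0, 1],
    [[0, 0, 0.2], 0, 1],
    [[0, 0, 0.25], 0, 1],
    [[0, 0, 0.28], 0, 1],
    [[0, 0, 0.3], 0, 1],
    [[0, 0, 0.3], 0, 1]
  ]
}}

```text
t: 10.2
eef_pos: [508.5, 25.9, 167.6]
eef_rot: [-180.0, -0.0, 93.5]
force: [0.1, -0.1, 0.7]
width: 0.01
```

Call:
{"api": "send_rows", "payload": {
  "increments": [
    [[0, 0, 0.02], 0, 1],
    [[0, 0, 0.04], 0, 1],
    [[0, 0, 0.05], 0, 1],
    [[0, 0, 0.05], 0, 1]
  ]
}}

```text
t: 10.53
eef_pos: [508.7, 25.9, 165.9]
eef_rot: [-180.0, -0.0, 93.5]
force: [0.1, -0.0, 0.3]
width: 0.005
```

Call:
{"api": "send_rows", "payload": {
  "increments": [
    [[0, 0, 0.015], 0, 1],
    [[0, 0, 0.03], 0, 1],
    [[0, 0, 0.03], 0, 1]
  ]
}}

```text
t: 10.78
eef_pos: [508.8, 26.0, 165.2]
eef_rot: [180.0, -0.0, 93.5]
force: [-0.6, -0.4, 2.6]
width: 0.002
```

Call:
{"api": "send_rows", "payload": {
  "increments": [
    [[0, 0, 0.01], 0, 1],
    [[0.04, 0, 0.015], 0, 1],
    [[0.1, 0, 0.015], 0, 1],
    [[0.16, 0, 0.015], 0, 1],
    [[0.22, 0, 0.015], 0, 1],
    [[0.28, 0, 0.015], 0, 1]
  ]
}}

```text
t: 11.28
eef_pos: [508.3, 36.5, 165.3]
eef_rot: [180.0, 0.1, 93.5]
force: [-3.5, -2.4, 7.2]
width: 0.005
```

```bash
python3 - <<'E'
from plant import readout
s=readout.observe();print(s["force"],s["eef_pos"])
E
```

```text
[-3.51455151 -2.35119108  7.17125053] [508.25351113  36.49045867 165.34021904]
```

Call:
{"api": "send_rows", "payload": {
  "increments": [
    [[0.06, 0, -0.005], 0, 1],
    [[0.12, 0, -0.005], 0, 1],
    [[0.18, 0, -0.005], 0, 1],
    [[0.24, 0, -0.005], 0, 1],
    [[0.3, 0, -0.005], 0, 1],
    [[0.36, 0, -0.005], 0, 1],
    [[0.42, 0, -0.005], 0, 1]
  ]
}}

```text
t: 11.87
eef_pos: [507.2, 53.4, 165.0]
eef_rot: [180.0, 0.1, 93.5]
force: [-1.8, -1.5, 4.3]
width: 0.006
```

```bash
python3 - <<'E'
from h import *
pinz()
E
```

```text
scene 9 head top [197.  197.6 198. ] [565.1  36.6 197. ]
top 48 head top [193.4 195.7 196.8] [569.   37.  191.2]
```

Call:
{"api": "send_rows", "payload": {
  "increments": [
    [[0, 0, -0.1], 0, 1],
    [[-0.45, 0, -0.13], 0, 1],
    [[-0.85, 0, -0.11], 0, 1],
    [[-0.85, 0.02, -0.08], 0, 1],
    [[-0.85, 0.02, -0.05], 0, 1],
    [[-0.85, 0.02, -0.02], 0, 1],
    [[-0.85, 0.02, 0], 0, 1],
    [[-0.78, 0.02, 0], 0, 1],
    [[-0.71, 0.02, 0], 0, 1],
    [[-0.64, 0.02, 0], 0, 1],
    [[-0.57, 0.02, 0], 0, 1],
    [[-0.5, 0.02, 0], 0, 1],
    [[-0.43, 0.02, 0], 0, 1],
    [[-0.36, 0.02, 0], 0, 1],
    [[-0.29, 0.02, 0], 0, 1]
  ]
}}

```text
t: 13.22
eef_pos: [508.5, 42.5, 165.3]
eef_rot: [-180.0, 0.1, 93.5]
force: [-3.0, -2.1, 6.7]
width: 0.003
```

```bash
python3 - <<'E'
from h import *
pinz()
E
```

```text
scene 4 head top [187.7 193.  193.3] [565.9  31.9 187.9]
top 0 head top None
```

Call:
{"api": "send_rows", "payload": {
  "increments": [
    [[0.06, 0, -0.005], 0, 1],
    [[0.12, 0, -0.005], 0, 1],
    [[0.18, 0, -0.005], 0, 1],
    [[0.24, 0, -0.005], 0, 1],
    [[0.3, 0, -0.005], 0, 1]
  ]
}}

```text
t: 13.73
eef_pos: [507.8, 54.7, 164.8]
eef_rot: [180.0, 0.0, 93.5]
force: [-1.2, -1.2, 3.6]
width: 0.005
```

Call:
{"api": "send_rows", "payload": {
  "increments": [
    [[0, 0, -0.1], 0, 1],
    [[-0.45, 0, -0.13], 0, 1],
    [[-0.85, 0, -0.11], 0, 1],
    [[-0.85, 0, -0.08], 0, 1]
  ]
}}

```text
t: 14.07
eef_pos: [510.2, 19.3, 167.7]
eef_rot: [180.0, 0.0, 93.4]
force: [-0.2, 0.6, -0.1]
width: 0.011
```

```bash
python3 - <<'E'
from h import *
pinz()
E
```

```text
scene 0 head top None 
top 0 head top None
```

Call:
{"api": "send_rows", "payload": {
  "increments": [
    [[0, 0, 0.03], 0, 1],
    [[0, 0, 0.06], 0, 1],
    [[0, 0, 0.075], 0, 1],
    [[0.06, 0, 0.08], 0, 1],
    [[0.12, 0, 0.08], 0, 1],
    [[0.18, 0, 0.08], 0, 1],
    [[0.24, 0, 0.08], 0, 1],
    [[0.3, 0, 0.08], 0, 1]
  ]
}}

```text
t: 14.83
eef_pos: [509.1, 32.5, 165.3]
eef_rot: [-180.0, 0.0, 93.5]
force: [-2.8, -1.0, 5.6]
width: 0.01
```

Call:
{"api": "send_rows", "payload": {
  "increments": [
    [[0.06, 0, 0], 0, 1],
    [[0.12, 0, 0], 0, 1],
    [[0.18, 0, 0], 0, 1],
    [[0.24, 0, 0], 0, 1]
  ]
}}

```text
t: 15.17
eef_pos: [508.5, 42.2, 165.4]
eef_rot: [180.0, 0.0, 93.5]
force: [-2.3, -2.0, 6.4]
width: 0.004
```

Call:
{"api": "send_rows", "payload": {
  "increments": [
    [[0.06, 0, -0.005], 0, 1],
    [[0.12, 0, -0.005], 0, 1],
    [[0.18, 0, -0.005], 0, 1],
    [[0.24, 0, -0.005], 0, 1],
    [[0.3, 0, -0.005], 0, 1]
  ]
}}

```text
t: 15.58
eef_pos: [508.1, 54.3, 164.9]
eef_rot: [180.0, -0.0, 93.4]
force: [-0.1, -2.3, 2.7]
width: 0.003
```

```bash
python3 - <<'E'
from h import *
pinz("pics/p2.png")
E
```

```text
scene 3 head top [185.6 187.1 187.3] [564.4  43.7 186.2]
top 50 head top [181.1 183.1 184.4] [568.2  34.9 180.8]
```

View pics/p2.png

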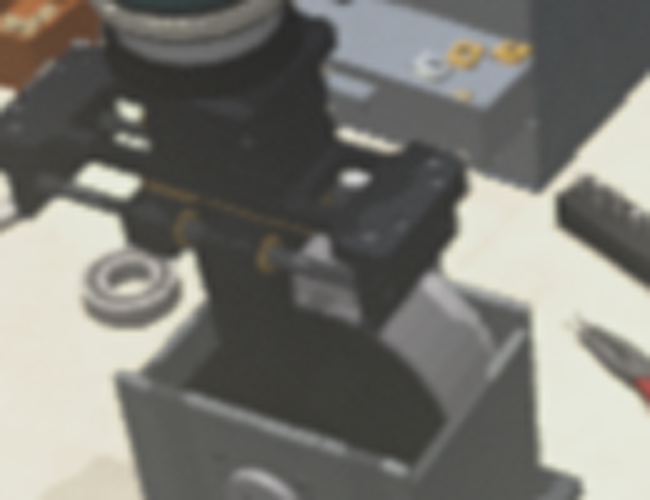

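The camera at about this pose read the head top at 196–198 before. It now reads 184–187, so the pin has dropped about 12 mm. I'll take the hand away and verify.

Call:
{"api": "send_rows", "payload": {
  "increments": [
    [[0, 0, -0.1], 0, 1],
    [[0, 0, -0.5], 0, 1],
    [[0, 0, -1.2], 0, 1],
    [[0, 0, -2], 0, 1],
    [[0, 0, -2.8], 0, 1],
    [[0.8, 0, -3.4], 0, 1],
    [[1.8, 0, -3.4], 0, 1],
    [[2.8, 0, -3.4], 0, 1],
    [[3.8, 0, -3.4], 0, 1],
    [[4.8, 0, -3.4], 0, 1],
    [[5.5, 0, -3.4], 0, 1],
    [[5.5, 0, -3.4], 0, 1],
    [[5.5, 0, -3.4], 0, 1]
  ]
}}

```text
t: 16.77
eef_pos: [493.6, 274.8, 299.8]
eef_rot: [-179.9, 0.0, 93.6]
force: [0.1, -0.7, -0.4]
width: 0.006
```

```bash
python3 - <<'E'
from h import *
pinz("pics/p3.png")
E
```

```text
scene 94 head top [184.  186.4 187.5] [562.1  37.6 182. ]
top 116 head top [182.1 183.6 184.2] [565.6  39.3 181.2]
```

View pics/p3.png

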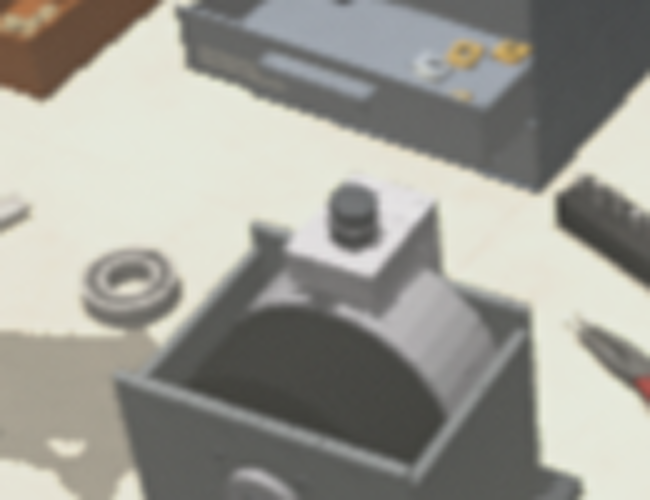

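The head now sits just above the bush at (353,212) in the crop, with its top at 184 mm. That matches the fully dropped height: 162 − 34 + 56 = 184.

```bash
python3 -c "
from plant import manip
print(manip.sign_off())"
```

```text
the job is handed in; nothing more can be done
None
```

The pin is in the notch and the roller should be locked; I handed the job in at about 16.8 s of robot time.

- **Pin placement:** I took the pin from its holder and lowered it into the guide bush by feel. I released it there, with its head top at about 196 mm (scene camera 198 mm), riding on the roller.
- **Turning the roller:** Three gentle fingertip strokes to the left turned it. The forces I read were about 3–7 N pressing down and 1–2.5 N along the rim. There was also an unexplained sideways force of up to 3.5 N along the axle.
- **Final checks:** With the hand well clear, the top of the head measured 184 mm by the top camera. That is the height expected when the pin is fully dropped. The scene camera read 186–187 mm, about 2–3 mm higher, as it did before the drop. Both cameras showed a drop of about 12 mm.
- **Not checked:** During parts of the strokes the hand hid the pin, so I went by the force readings there. I did not test the lock by pushing the roller again. I did not look at the red bottle again at the end, but nothing in the moves came near it.

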